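# Line the pastry cutters up by size on their board

## Robot

A 7-joint arm with a two-finger parallel gripper is mounted at the origin on a cart in front of the work surface, level with it; the furniture and walls round the work are solid. World frame = base frame: x ahead of the robot, y to its left, z up, the work surface at z = 0. Lengths are in mm, angles in rad, forces in N, time in s.
With the tool pointing down it reaches from about 350 to 900 mm from the base axis. Payload 8.1 kg.
Tool frame: the origin (TCP) lies at the very end of the fingers, on their centre line; the grasp point (between the pads) lies grip_depth behind it (grip_depth is the distance from the TCP to the grasp point, in mm); y points along the fingers, z is the direction in which the jaws open and shut, and the axes are right-handed (so a half turn about y gives the same grasp; the last joint's range is limited). The gripper opens to 92 mm and grips with 3 to 60 N. Pads are 19 mm wide; open, the fingers measure 130 mm over their backs; the gripper's body (75 mm by 190 mm) begins 47 mm behind the grasp point.
Start: joints at [-1.213, 0.434, 0.025, 1.573, -0.012, 1.134, -0.075], TCP at [277.943, 559.812, 226.742] pointing down, gripper open.
Joint ranges: [-2.62, 2.62], [-0.44, 2.09], [-1.27, 1.32], [0.08, 2.57], [-1.32, 4.46], [0.12, 2], [-2.74, 2.74]. Speed limits (rad/s): [2.22, 2.22, 3.01, 3.01, 3.14, 3.14, 3.14].

## Interface

Orientations are given as a unit quaternion [x, y, z, w].
In Python, from rig import read_state, camera, camera_model, close_job, grip_depth gives the robot as it stands.
- The arm moves only by the tool servo_tool, never from a script. Its argument "deltas" is a list of rows, each a list of 6 numbers: the shift along the tool's x, y, z in units of 50 mm (1.0 is 50 mm), then the turn, a rotation vector about the tool's x, y, z in units of 8 degrees (1.0 is 8 degrees). In form: [[x, y, z, wx, wy, wz], ...]. A call has 1 to 8 rows; each row shifts and turns the commanded pose from where the row before left it, along the tool's axes as they then stand; what a row does not reach is not made up. A row lasts 1/10 s, in which the tool goes at most 50 mm and 8.59 degrees, less where a joint would pass 70% of its speed; a pose out of reach is approached as far as the arm can. A call is refused whole if a number of a shift passes 1 or a number of a turn 1, either way. A call with a gripper value outside its range is refused whole. "gripper" is the closure, from 0 (fully open) to 1 (shut), set as the call begins (left out, the last holds). The fingers move at their own pace and stop on an object; "force" is the grip in N (left out, the last holds). Time passes only in rows, so rows that do not move let the fingers close. It gives the time, the measured TCP pose, the force and the opening at its end, in the units of the state.
- read_state(): the state, without advancing time (a new reading comes with each control period).
- camera(name): name is "scene" or "top"; returns the picture (420x560x3 uint8, red, green, blue); there is no depth.
- camera_model(name): a dict with "mtx" (3x3 intrinsics, pixels), "extrinsics" (4x4, takes a point from camera to world coordinates). Camera axes: x right, y up, looking along -z (the intrinsics and any distortion apply to the point x, -y, -z); pixel columns grow to the right and rows downward; lengths in mm; the calibration is good to about 2 mm. A picture is of the moment at which its call begins. camera_model takes no time and is no camera call.
- close_job(): hands the job in, once; it reports no verdict.
The state is a dict: "time": time; "q": joint angles; "joint_vel": joint speeds; "joint_efforts": joint torques, N m; "eef_pos": TCP position; "tcp_rot": TCP orientation; "contact_force": force on the tool from outside, world axes, zero at the start; "torque": the same for the moment, N m; "gripper_width": finger opening in mm.
Only numpy, scipy, OpenCV 4.12 (cv2) and the standard library are available. Lean on these libraries where they do the work, as an engineer would, in place of code of your own. Each camera call takes 0.05 s, during which the arm holds its last target.

## Task

Put the four round pastry cutters away on the wooden cutter board in order of size: the smallest on the cork pad next to the red knob, then each larger one on the next pad, so that the largest ends up next to the white knob. Stand each cutter flat on its edge, opening upward as it is now, centred on its own pad, and let go of it.

Things in the scene. Friction and masses are not known exactly. Their poses are not given: they have to be found in the camera images.
- cutter_blue: blue nylon ring cutter for pastry, an open tube 36 mm in outer diameter and 38 mm tall, wall 3 mm, the smallest of the four; it stands on its edge with the opening upward. Origin: centre of its underside, z up along its axis. Starts loose on the worktop (z = 0). It can be gripped across the outside in any direction.
- cutter_yellow: yellow nylon ring cutter for pastry, an open tube 46 mm in outer diameter and 38 mm tall, wall 3 mm, the second smallest of the four; it stands on its edge with the opening upward. Origin: centre of its underside, z up along its axis. Starts loose on the worktop (z = 0). It can be gripped across the outside in any direction.
- cutter_orange: orange nylon ring cutter for pastry, an open tube 56 mm in outer diameter and 38 mm tall, wall 3 mm, the second largest of the four; it stands on its edge with the opening upward. Origin: centre of its underside, z up along its axis. Starts loose on the worktop (z = 0). It can be gripped across the outside in any direction.
- cutter_green: green nylon ring cutter for pastry, an open tube 66 mm in outer diameter and 38 mm tall, wall 3 mm, the largest of the four; it stands on its edge with the opening upward. Origin: centre of its underside, z up along its axis. Starts loose on the worktop (z = 0). It can be gripped across the outside in any direction.
- pad_1: one of four identical round cork pads, 74 mm in diameter, fixed in a straight row, 90 mm from centre to centre, on a dark wooden board 460 x 100 mm and 12 mm thick fixed on the worktop. Pad tops are 16 mm above the worktop. Origin: centre of the pad's underside (its top is 4 mm higher), z up. The numbers of the pads say nothing of their place in the row.
- pad_2: one of four identical round cork pads, 74 mm in diameter, fixed in a straight row, 90 mm from centre to centre, on a dark wooden board 460 x 100 mm and 12 mm thick fixed on the worktop. Pad tops are 16 mm above the worktop. Origin: centre of the pad's underside (its top is 4 mm higher), z up. The numbers of the pads say nothing of their place in the row.
- pad_3: one of four identical round cork pads, 74 mm in diameter, fixed in a straight row, 90 mm from centre to centre, on a dark wooden board 460 x 100 mm and 12 mm thick fixed on the worktop. Pad tops are 16 mm above the worktop. Origin: centre of the pad's underside (its top is 4 mm higher), z up. The numbers of the pads say nothing of their place in the row.
- pad_4: one of four identical round cork pads, 74 mm in diameter, fixed in a straight row, 90 mm from centre to centre, on a dark wooden board 460 x 100 mm and 12 mm thick fixed on the worktop. Pad tops are 16 mm above the worktop. Origin: centre of the pad's underside (its top is 4 mm higher), z up. The numbers of the pads say nothing of their place in the row.
- red_knob: small red knob, 22 mm in diameter and 22 mm tall, fixed on one end of the wooden board, in line with the row of pads and 70 mm from the centre of the nearest pad. Origin: centre of its underside on the board, z up. Marks the end where the smallest cutter belongs; it may be either end.
- white_knob: small white knob of the same size and shape as the red one, fixed on the other end of the board, 70 mm from the centre of the nearest pad. Origin: centre of its underside on the board, z up.

How it is judged:
By the outcome, as a careful person would: the job done as asked, in the order asked, and still so for the second after the job is handed in, with the robot touching nothing.
It also fails if it takes over 90 s, if anything falls off the work surface, if the arm or the gripper's body presses on something with over 40 N, if the wrist force passes 120 N, or if a joint passes its speed limit or range.

## Working session

There is one attempt and no reset: what is moved stays moved. The work goes in short steps, Python scripts to look and compute and a tool call to move; the robot and the scene stay as the last step left them, time stands still between calls to the robot, and variables do not carry over. Pictures are saved under pics/ and viewed, and the job is handed in when it is done.

Besides the shell and the picture viewer there is one more tool, called after ">>>" as name([rows], argument=value, ...), one row to a line, values as JSON. servo_tool: Moves the arm, as the interface text tells. Its arguments: {"type":"object","properties":{"deltas":{"type":"array","items":{"type":"array","items":{"type":"number"}}},"gripper":{"type":"number"},"force":{"type":"number"}},"required":["deltas"]}

```bash
ls; mkdir -p pics; python3 - <<'E'
from rig import *
import cv2
s=read_state(); print(s); print(grip_depth() if callable(grip_depth) else grip_depth)
for n in("scene","top"):
    im=camera(n); cv2.imwrite(f"pics/{n}0.png",im[:,:,::-1]); m=camera_model(n); print(n,m)
E
```

```text
pics
{'time': 0.0, 'q': array([-1.21262124,  0.43522066,  0.02499627,  1.57410768, -0.01161195,
        1.13399932, -0.07512552]), 'joint_vel': array([ 0.00177445, -0.00061887,  0.0001429 ,  0.00088496,  0.00019625,
       -0.00076294, -0.00137346]), 'joint_efforts': array([ 6.19374623e-04, -6.67830563e+01,  9.85500924e-01, -3.14464974e+01,
       -6.04389142e-02,  4.27285081e-02,  2.06032705e-04]), 'eef_pos': array([277.73155325, 559.32305179, 225.94259548]), 'tcp_rot': array([ 0.68897008, -0.16159166,  0.1614345 , -0.68785701]), 'contact_force': array([ 0.10953923, -0.18837572,  0.03268733]), 'torque': array([-0.0110202 , -0.05030428, -0.0451175 ]), 'gripper_width': 91.52395882573026}
18.8
scene {'mtx': array([[442.3156644 ,   0.        , 268.65113401],
       [  0.        , 442.3156644 , 212.048672  ],
       [  0.        ,   0.        ,   1.        ]]), 'extrinsics': array([[ 8.63707631e-01,  3.97461084e-01, -3.09893230e-01,
         2.17770127e+02],
       [-5.03901728e-01,  6.69303782e-01, -5.45999539e-01,
        -6.48725361e+02],
       [-9.60085790e-03,  6.27739702e-01,  7.78364111e-01,
         9.55714958e+02],
       [ 0.00000000e+00,  0.00000000e+00,  0.00000000e+00,
         1.00000000e+00]])}
top {'mtx': array([[416.61311531,   0.        , 279.79686958],
       [  0.        , 416.61311531, 207.41578523],
       [  0.        ,   0.        ,   1.        ]]), 'extrinsics': array([[-9.41901678e-03,  9.92511160e-01, -1.21790313e-01,
         4.19866102e+02],
       [-9.99715145e-01, -6.67558516e-03,  2.29143098e-02,
         2.06037317e+01],
       [ 2.19296866e-02,  1.21971450e-01,  9.92291315e-01,
         1.10032585e+03],
       [ 0.00000000e+00,  0.00000000e+00,  0.00000000e+00,
         1.00000000e+00]])}
```

View pics/scene0.png

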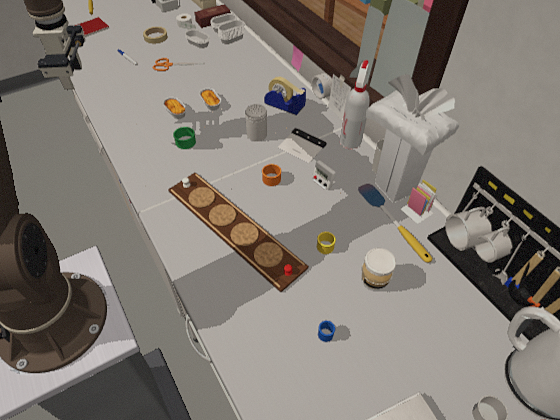

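View pics/top0.png

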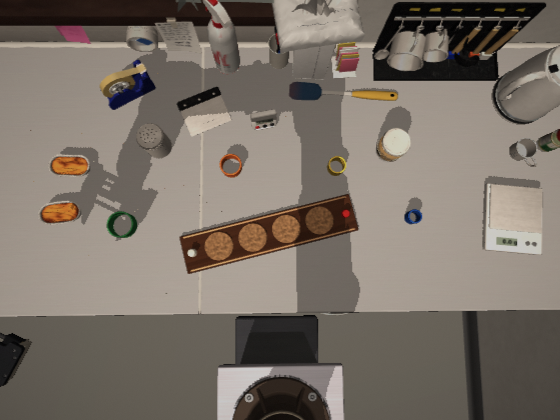

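Top view (up = +x, left = +y): red knob at (346,213), white knob at (192,253), pads between. The cutters are blue (413,216), yellow (337,165), orange (231,166) and green (122,224). The scene view agrees. Measuring next.

```bash
cat > h.py <<'E'
from rig import *
import cv2, numpy as np
def ray(n,uv,z):
    m=camera_model(n);K=m["mtx"];E=m["extrinsics"]
    d=E[:3,:3]@np.array([(uv[0]-K[0,2])/K[0,0],-(uv[1]-K[1,2])/K[1,1],-1.]);o=E[:3,3]
    return (o+d*(z-o[2])/d[2])[:2]
HSV={"blue":(105,125,150),"yellow":(24,33,150),"orange":(4,16,170),"green":(65,85,120)}
def proj(n,p):
    m=camera_model(n);K=m["mtx"];E=m["extrinsics"];c=np.linalg.inv(E)@np.r_[p,1.]
    return np.array([K[0,2]+K[0,0]*c[0]/-c[2],K[1,2]+K[1,1]*c[1]/c[2]])
def blobs(hsv,lo,hi,s,v=40,near=None,rad=25,mn=20):
    m=cv2.inRange(hsv,(lo,s,v),(hi,255,255))
    if near is not None:
        k=np.zeros_like(m);cv2.circle(k,tuple(int(round(a)) for a in near),rad,255,-1);m&=k
    n,l,st,c=cv2.connectedComponentsWithStats(m)
    return [(st[i,4],i,l) for i in range(1,n) if st[i,4]>=mn]
def hullc(mask):
    p=cv2.findNonZero(mask);h=cv2.convexHull(p);M=cv2.moments(h);return M["m10"]/M["m00"],M["m01"]/M["m00"],cv2.contourArea(h),cv2.boundingRect(p)
def cutters(ims,guess,z=19,names=HSV):
    out={}
    for c in names:
        for n in ims:
            hsv=cv2.cvtColor(ims[n],cv2.COLOR_RGB2HSV);lo,hi,s=HSV[c]
            near=proj(n,(guess[c][0],guess[c][1],z))
            k=np.zeros(hsv.shape[:2],np.uint8);cv2.circle(k,tuple(int(round(a)) for a in near),30,255,-1)
            m=cv2.inRange(hsv,(lo,s,40),(hi,255,255))&k
            q=cv2.connectedComponentsWithStats(m);keep=np.isin(q[1],[i for i in range(1,q[0]) if q[2][i,4]>=8]).astype(np.uint8)
            if keep.sum()<20: print(c,n,"none");continue
            u=hullc(keep);p=ray(n,u[:2],z);out[c,n]=p;print(c,n,np.round(u[:3],1),u[3],np.round(p,1))
    return out
E
python3 - <<'E'
from h import *
ims={n:camera(n) for n in("top","scene")}
px={"blue":(413,216),"yellow":(337,165),"orange":(231,166),"green":(122,224)}
g={c:ray("top",p,19) for c,p in px.items()}
cutters(ims,g)
for n,ps,ks in(("top",[(219,246),(253,237),(286,229),(320,220)],[(346,213),(192,253)]),("scene",[(201,197),(222,215),(245,234),(268,255)],[(288,268),(185,183)])):
    hsv=cv2.cvtColor(ims[n],cv2.COLOR_RGB2HSV)
    for p in ps:
        k=np.zeros(hsv.shape[:2],np.uint8);cv2.circle(k,p,19,255,-1)
        m=cv2.inRange(hsv,(5,40,95),(25,255,255))&k
        m=cv2.morphologyEx(m,cv2.MORPH_OPEN,np.ones((5,5)))
        q=cv2.connectedComponentsWithStats(m);i=1+np.argmax(q[2][1:,4]);u=hullc((q[1]==i).astype(np.uint8))
        print(n,"pad",np.round(u[:3],1),u[3],np.round(ray(n,u[:2],16),1))
    for p in ks: print(n,"knob",np.round(ray(n,p,23),1), hsv[p[1],p[0]])
    im=cv2.resize(ims[n][140:290],None,fx=1.4,fy=1.4)
from scipy.spatial.transform import Rotation as R
print(R.from_quat(read_state()["tcp_rot"]).as_matrix().round(3))
E
```

```text
blue top [413.1 216.3 164.5] (405, 209, 17, 15) [ 526.8 -354.4]
blue scene [326.  330.7 243.5] (319, 321, 16, 21) [ 529.3 -351.3]
yellow top [341.9 164.2  66. ] (339, 157, 7, 16) [ 667.2 -170.5]
yellow scene [325.9 242.3 291. ] (318, 232, 18, 22) [ 667.1 -153.4]
orange top [230.5 165.  365. ] (220, 154, 22, 23) [666.4 124.8]
orange scene [271.3 174.6 321. ] (262, 164, 19, 22) [668.1 125.8]
green top [120.3 223.8 481.5] (108, 212, 27, 25) [512.8 407.8]
green scene [184.5 137.4 358. ] (174, 127, 22, 22) [514.7 405.8]
top pad [218.3 245.8 609. ] (205, 232, 28, 28) [454.2 155.5]
top pad [252.1 237.3 609. ] (238, 224, 29, 28) [475.3  68.2]
top pad [285.6 228.4 594. ] (272, 215, 28, 28) [497.7 -18.9]
top pad [311. 220.  16.] (309, 218, 5, 5) [519.2 -85.8]
top knob [ 536.2 -177. ] [  0 208 180]
top knob [436.1 221.6] [ 26  21 207]
scene pad [201.  196.7 421. ] (188, 187, 27, 21) [456.2 155.6]
scene pad [221.9 214.4 461.5] (209, 204, 27, 22) [478.4  68.4]
scene pad [243.8 233.2 499.5] (230, 222, 28, 23) [499.7 -17.9]
scene pad [267.8 254.1 527. ] (254, 242, 28, 25) [ 521.  -106.6]
scene knob [ 541.  -171.3] [  1 202 184]
scene knob [436.8 220.5] [ 19  38 115]
[[ 0.896 -0.     0.445]
 [-0.445 -0.001  0.896]
 [ 0.    -1.    -0.001]]
```

>>> servo_tool([
  [0,0,0,0,0.8,0],
  [0,0,0,0,0.8,0],
  [0,0,0,0,0.8,0],
  [0,0,0,0,0.8,0],
  [0,0,0,0,0.8,0],
  [0,0,0,0,0.8,0],
  [0,0,0,0,0.8,0],
  [0,0,0,0,0.6,0],
], gripper=0, force=20)

```text
time: 1.0
eef_pos: [277.8, 559.7, 226.5]
tcp_rot: [0.556, -0.437, 0.437, -0.556]
contact_force: [0.0, 0.5, 0.6]
gripper_width: 91.2
```

```bash
cat > go.py <<'E'
import sys
from h import *
from scipy.spatial.transform import Rotation as R
# usage: go.py x y z [yawdeg]
s=read_state();M=R.from_quat(s["tcp_rot"]).as_matrix()
t=np.array([float(a) for a in sys.argv[1:4]])
d=M.T@(t-s["eef_pos"])
psi=13.97*np.pi/180;c,n=np.cos(psi),np.sin(psi)
T=np.array([[n,0,c],[-c,0,n],[0,-1,0]])
w=R.from_matrix(M.T@T).as_rotvec()
print("t",round(s["time"],2),"pos",s["eef_pos"].round(1),"w",round(s["gripper_width"],1),"F",s["contact_force"].round(1))
print("units",(d/50).round(3),"rot units",np.round(np.degrees(w)/8,3))
E
python3 go.py 514 406.5 100
```

```text
t 1.0 pos [277.8 559.7 226.5] w 91.2 F [0.  0.5 0.6]
units [4.098 2.531 3.861] rot units [ 0.001 -0.029  0.002]
```

>>> servo_tool([
  [0.5,0.3,0.48,0,0,0],
  [0.5,0.3,0.48,0,0,0],
  [0.5,0.3,0.48,0,0,0],
  [0.5,0.3,0.48,0,0,0],
  [0.5,0.3,0.48,0,0,0],
  [0.5,0.3,0.48,0,0,0],
  [0.6,0.4,0.5,0,0,0],
  [0.5,0.33,0.48,0,0,0],
])

```text
time: 1.8
eef_pos: [516.0, 405.9, 99.2]
tcp_rot: [0.557, -0.435, 0.436, -0.557]
contact_force: [0.5, 0.3, 0.1]
gripper_width: 91.8
```

```bash
python3 go.py 514 406.5 10
```

```text
t 1.8 pos [516.  405.9  99.2] w 91.8 F [0.5 0.3 0.1]
units [-0.023  1.783 -0.035] rot units [ 0.003 -0.     0.005]
```

>>> servo_tool([
  [-0.02,0.2,-0.03,0,0,0],
  [0,0.3,0,0,0,0],
  [0,0.4,0,0,0,0],
  [0,0.4,0,0,0,0],
  [0,0.3,0,0,0,0],
  [0,0.18,0,0,0,0],
  [0,0,0,0,0,0],
])

```text
time: 2.5
eef_pos: [511.9, 408.3, 9.9]
tcp_rot: [0.558, -0.435, 0.435, -0.557]
contact_force: [-0.4, -0.4, -0.0]
gripper_width: 92.0
```

>>> servo_tool([
  [0,0,0,0,0,0],
  [0,0,0,0,0,0],
  [0,0,0,0,0,0],
  [0,0,0,0,0,0],
  [0,0,0,0,0,0],
  [0,0,0,0,0,0],
  [0,0,0,0,0,0],
  [0,0,0,0,0,0],
], gripper=1, force=20)

```text
time: 3.3
eef_pos: [513.3, 408.4, 11.8]
tcp_rot: [-0.557, 0.435, -0.435, 0.557]
contact_force: [-1.4, -0.0, 6.0]
gripper_width: 63.4
```

```bash
python3 go.py 455.2 155.5 120; python3 - <<'E'
from h import *
a=camera("top");b=camera("scene")
cv2.imwrite("pics/g1.png",np.hstack([cv2.resize(a[150:300,40:200],(400,375)),cv2.resize(b[60:210,110:270],(400,375))])[:,:,::-1])
E
```

```text
t 3.3 pos [513.3 408.4  11.8] w 63.4 F [-1.4 -0.   6. ]
units [ 4.626 -2.167 -2.349] rot units [-0.004  0.003 -0.003]
```

View pics/g1.png

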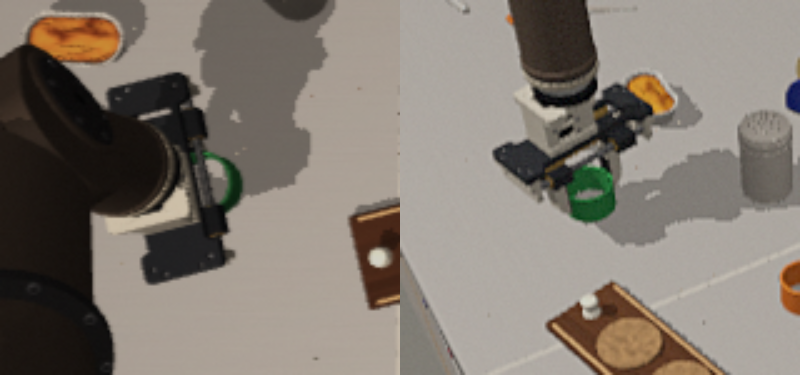

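```bash
python3 - <<'E'
from h import *
b=camera("scene");a=camera("top")
cv2.imwrite("pics/g2.png",np.hstack([cv2.resize(a[190:260,80:150],(390,390),interpolation=2),cv2.resize(b[95:165,145:215],(390,390),interpolation=2)])[:,:,::-1])
s=read_state();p=s["eef_pos"]
for n in("top","scene"): print(n,"tcp px",proj(n,p).round(1),"cutter0 px",proj(n,(513.7,406.8,0)).round(1))
print(s["gripper_width"],p)
for n,im in(("top",a),("scene",b)):
    cutters({n:im},{"green":(513,407)},names=["green"])
E
```

```text
top tcp px [121.1 223.8] cutter0 px [123.3 224. ]
scene tcp px [184.1 138.8] cutter0 px [185.  141.8]
63.10378848157856 [513.29557896 408.37101766  11.81318952]
green top [131.4 220.   54. ] (128, 213, 8, 17) [522.3 379.7]
green scene [186.1 136.8 320.5] (177, 126, 19, 22) [520.2 405.6]
```

View pics/g2.png

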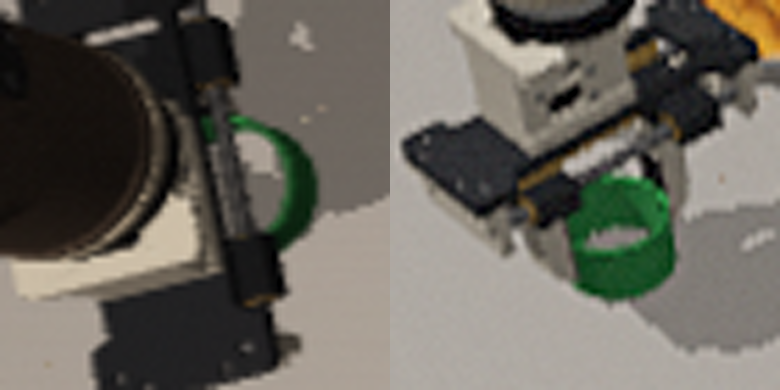

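>>> servo_tool([
  [0,-0.1,0,0,0,0],
  [0,-0.2,0,0,0,0],
  [0,-0.4,0,0,0,0],
  [0,-0.5,0,0,0,0],
  [0,-0.5,0,0,0,0],
  [0,-0.4,0,0,0,0],
  [0,0,0,0,0,0],
])

```text
time: 4.2
eef_pos: [514.8, 409.4, 120.0]
tcp_rot: [-0.555, 0.435, -0.436, 0.559]
contact_force: [-0.3, 0.7, -1.2]
gripper_width: 63.3
```

```bash
python3 - <<'E'
from h import *
b=camera("scene");a=camera("top")
cv2.imwrite("pics/g3.png",np.hstack([cv2.resize(a[180:270,70:160],(390,390),interpolation=2),cv2.resize(b[65:155,140:230],(390,390),interpolation=2)])[:,:,::-1])
E
python3 go.py 455.2 155.5 120
```

```text
t 4.3 pos [513.2 408.3 116.7] w 63.5 F [ 0.   0.9 -0.7]
units [ 4.625 -0.07  -2.348] rot units [-0.006  0.003 -0.004]
```

View pics/g3.png

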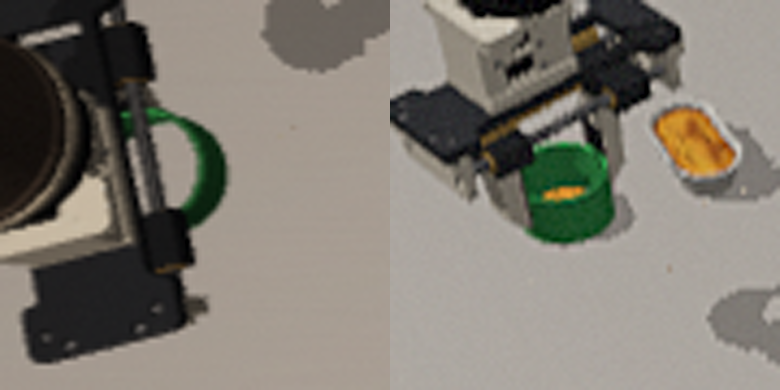

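```bash
cat > go.py <<'E'
import sys
from h import *
from scipy.spatial.transform import Rotation as R
P=[];Q=[];Fs=[]
for i in range(5):
    s=read_state();P.append(s["eef_pos"]);Q.append(s["tcp_rot"]*np.sign(s["tcp_rot"][0]));Fs.append(s["contact_force"])
    if i<4: camera("scene")
p=np.mean(P,0);M=R.from_quat(Q).mean().as_matrix()
t=np.array([float(a) for a in sys.argv[1:4]])
d=M.T@(t-p)
psi=13.97*np.pi/180;c,n=np.cos(psi),np.sin(psi)
T=np.array([[n,0,c],[-c,0,n],[0,-1,0]])
w=R.from_matrix(M.T@T).as_rotvec()
print("t",round(s["time"],2),"pos",p.round(1),"std",np.std(P,0).round(1),"w",round(s["gripper_width"],1),"F",np.mean(Fs,0).round(1))
print("units",(d/50).round(3),"rot units",np.round(np.degrees(w)/8,3))
E
python3 go.py 454.8 157.1 80
```

```text
t 4.5 pos [512.7 407.9 115.6] std [0.3 0.2 0.6] w 63.5 F [-0.1  0.6 -0.5]
units [ 4.587  0.717 -2.335] rot units [0.006 0.003 0.003]
```

>>> servo_tool([
  [0.5,0,-0.25,0,0,0],
  [0.65,0,-0.35,0,0,0],
  [0.7,0,-0.35,0,0,0],
  [0.7,0,-0.35,0,0,0],
  [0.7,0.1,-0.35,0,0,0],
  [0.7,0.2,-0.35,0,0,0],
  [0.44,0.2,-0.24,0,0,0],
  [0.2,0.2,-0.1,0,0,0],
])

```text
time: 5.3
eef_pos: [453.9, 154.0, 80.5]
tcp_rot: [0.557, -0.436, 0.436, -0.556]
contact_force: [1.0, 0.3, -0.7]
gripper_width: 63.3
```

>>> servo_tool([
  [0,0,0,0,0,0],
  [0,0,0,0,0,0],
])

```text
time: 5.5
eef_pos: [455.2, 157.6, 81.2]
tcp_rot: [0.557, -0.436, 0.435, -0.557]
contact_force: [-0.2, 0.1, -0.5]
gripper_width: 63.5
```

```bash
python3 go.py 454.8 157.1 28;python3 - <<'E'
from h import *
b=camera("scene");a=camera("top")
cutters({"scene":b,"top":a},{"green":(455,157)},z=89,names=["green"])
cv2.imwrite("pics/g4.png",np.hstack([cv2.resize(a[190:300,150:260],(390,390),interpolation=2),cv2.resize(b[115:225,140:250],(390,390),interpolation=2)])[:,:,::-1])
E

```

```text
t 5.7 pos [455.5 158.2  81.4] std [0.2 0.3 0.1] w 63.4 F [ 0.  -0.1 -0.6]
units [ 0.019  1.069 -0.019] rot units [-0.004  0.01  -0.002]
green scene [200.  179.1 418.5] (189, 166, 22, 26) [461.7 151.5]
green top none
```

View pics/g4.png

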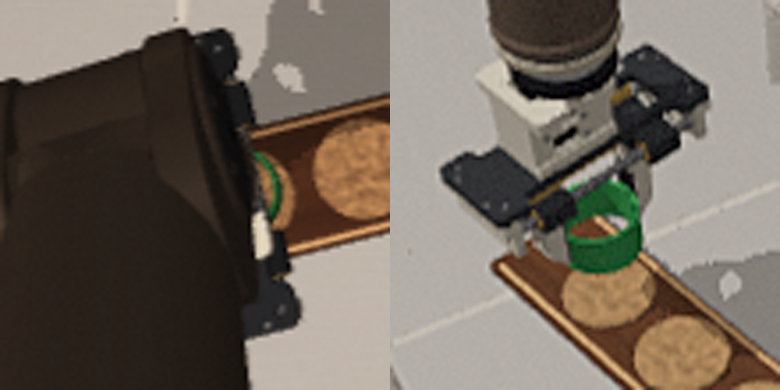

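>>> servo_tool([
  [0.02,0.2,-0.02,0,0,0],
  [0,0.3,0,0,0,0],
  [0,0.3,0,0,0,0],
  [0,0.15,0,0,0,0],
  [0,0.07,0,0,0,0],
  [0,0,0,0,0,0],
  [0,0,0,0,0,0],
])

```text
time: 6.5
eef_pos: [454.6, 156.1, 30.5]
tcp_rot: [-0.557, 0.435, -0.435, 0.557]
contact_force: [-0.8, -0.1, 0.0]
gripper_width: 63.4
```

```bash
python3 go.py 454.8 157.1 27
```

```text
t 6.7 pos [454.7 156.1  30.7] std [0.  0.  0.1] w 63.6 F [-0.2 -0.3 -0.2]
units [-0.018  0.073  0.007] rot units [-0.006  0.003 -0.002]
```

>>> servo_tool([
  [0,0.04,0,0,0,0],
  [0,0,0,0,0,0],
  [0,0,0,0,0,0],
])

```text
time: 7.0
eef_pos: [454.3, 156.0, 28.2]
tcp_rot: [0.557, -0.435, 0.435, -0.557]
contact_force: [-0.1, -0.6, 0.1]
gripper_width: 63.5
```

>>> servo_tool([
  [0,0.03,0,0,0,0],
  [0,0,0,0,0,0],
  [0,0,0,0,0,0],
])

```text
time: 7.3
eef_pos: [454.4, 156.0, 27.4]
tcp_rot: [-0.557, 0.435, -0.435, 0.557]
contact_force: [-3.6, -0.6, 13.8]
gripper_width: 63.6
```

>>> servo_tool([
  [0,-0.02,0,0,0,0],
  [0,0,0,0,0,0],
  [0,0,0,0,0,0],
  [0,0,0,0,0,0],
  [0,0,0,0,0,0],
  [0,0,0,0,0,0],
], gripper=0)

```text
time: 7.9
eef_pos: [454.3, 156.0, 27.7]
tcp_rot: [0.557, -0.435, 0.435, -0.557]
contact_force: [0.4, 0.6, -0.2]
gripper_width: 92.0
```

>>> servo_tool([
  [0,-0.2,0,0,0,0],
  [0,-0.4,0,0,0,0],
  [0,-0.5,0,0,0,0],
  [0,-0.5,0,0,0,0],
  [0,-0.3,0.4,0,0,0],
  [0,0,0.8,0,0,0],
  [0,0,0.9,0,0,0],
  [0,0,0.9,0,0,0],
])

```text
time: 8.7
eef_pos: [601.4, 192.8, 124.0]
tcp_rot: [-0.557, 0.435, -0.435, 0.558]
contact_force: [0.3, 0.1, 0.4]
gripper_width: 91.9
```

```bash
python3 go.py 667.3 125.3 11;python3 - <<'E'
from h import *
b=camera("scene");a=camera("top")
cutters({"scene":b,"top":a},{"green":(455,157)},z=35,names=["green"])
cv2.imwrite("pics/g5.png",np.hstack([cv2.resize(a[190:300,150:260],(390,390),interpolation=2),cv2.resize(b[115:225,140:250],(390,390),interpolation=2)])[:,:,::-1])
E

```

```text
t 8.9 pos [603.3 193.  123.4] std [2.9 0.8 0.5] w 91.9 F [1.4 0.2 0.4]
units [1.622 2.25  0.908] rot units [-0.019  0.003  0.003]
green scene [200.8 192.3 468. ] (189, 180, 24, 26) [457.6 154.2]
green top [210.8 242.5 129.5] (206, 233, 13, 21) [462.  172.3]
```

View pics/g5.png

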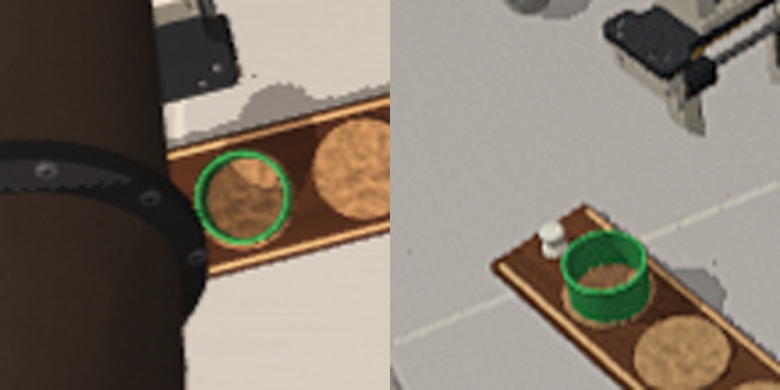

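>>> servo_tool([
  [0.3,0,0.2,0,0,0],
  [0.5,0,0.3,0,0,0],
  [0.5,0.1,0.3,0,0,0],
  [0.3,0.2,0.1,0,0,0],
  [0.02,0.3,0,0,0,0],
  [0,0.4,0,0,0,0],
  [0,0,0,0,0,0],
  [0,0,0,0,0,0],
])

```text
time: 9.8
eef_pos: [661.7, 125.6, 72.0]
tcp_rot: [0.558, -0.436, 0.434, -0.557]
contact_force: [0.8, -0.5, 0.2]
gripper_width: 91.8
```

```bash
python3 go.py 667.3 125.3 11;python3 - <<'E'
from h import *
b=camera("scene");a=camera("top")
HSV["green"]=(60,90,80)
cutters({"scene":b,"top":a},{"green":(455,157)},z=35,names=["green"])
E

```

```text
t 10.0 pos [662.9 125.4  73.1] std [0.6 0.2 0.6] w 92.1 F [-0.1  0.1  0.3]
units [0.023 1.243 0.086] rot units [-0.001  0.009 -0.003]
green scene [200.7 192.3 489.5] (188, 180, 25, 26) [457.5 154.6]
green top none
```

>>> servo_tool([
  [0.02,0.3,0.08,0,0,0],
  [0,0.4,0,0,0,0],
  [0,0.34,0,0,0,0],
  [0,0.2,0,0,0,0],
  [0,0,0,0,0,0],
  [0,0,0,0,0,0],
])

```text
time: 10.7
eef_pos: [667.5, 124.5, 10.7]
tcp_rot: [0.557, -0.435, 0.435, -0.557]
contact_force: [0.2, -0.4, 0.2]
gripper_width: 91.9
```

```bash
python3 go.py 667.3 125.3 10
```

```text
t 10.9 pos [667.8 124.6  11.4] std [0.2 0.1 0.4] w 91.7 F [ 0.1 -0.4  0.4]
units [-0.016  0.027 -0.006] rot units [-0.008  0.002  0.   ]
```

>>> servo_tool([
  [-0.016,0.02,0,0,0,0],
  [0,0,0,0,0,0],
  [0,0,0,0,0,0],
  [0,0,0,0,0,0],
  [0,0,0,0,0,0],
  [0,0,0,0,0,0],
  [0,0,0,0,0,0],
  [0,0,0,0,0,0],
], gripper=1, force=20)

```text
time: 11.7
eef_pos: [667.0, 125.3, 9.8]
tcp_rot: [0.557, -0.435, 0.435, -0.557]
contact_force: [-0.3, 0.3, 0.3]
gripper_width: 55.0
```

>>> servo_tool([
  [0,0,0,0,0,0],
  [0,-0.1,0,0,0,0],
  [0,-0.3,0,0,0,0],
  [0,-0.5,0,0,0,0],
  [0,-0.5,0,0,0,0],
  [0,-0.3,0,0,0,0],
  [0,0,0,0,0,0],
  [0,0,0,0,0,0],
])

```text
time: 12.5
eef_pos: [666.9, 125.4, 94.6]
tcp_rot: [-0.557, 0.435, -0.435, 0.557]
contact_force: [0.0, 0.3, -0.5]
gripper_width: 54.8
```

```bash
python3 go.py 476.5 68.8 82; python3 - <<'E'
from h import *
b=camera("scene")
cv2.imwrite("pics/o1.png",cv2.resize(b[85:235,190:340],(450,450),interpolation=2)[:,:,::-1])
E
```

```text
t 12.7 pos [666.4 125.3  93.7] std [0.3 0.1 0.5] w 54.7 F [-0.7  0.3 -0.6]
units [ 0.177  0.241 -3.957] rot units [ 0.011  0.003 -0.001]
```

View pics/o1.png

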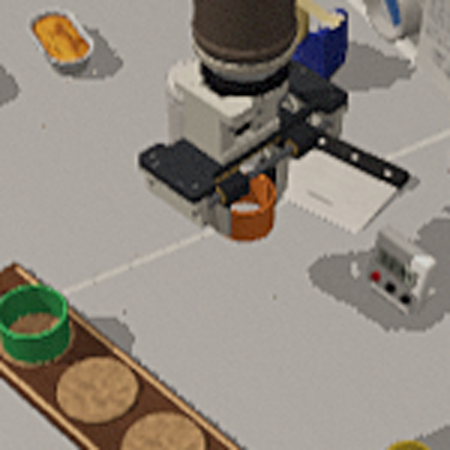

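>>> servo_tool([
  [0,0,-0.3,0,0,0],
  [0.05,0,-0.5,0,0,0],
  [0.05,0,-0.7,0,0,0],
  [0.05,0,-0.7,0,0,0],
  [0.03,0,-0.7,0,0,0],
  [0,0,-0.6,0,0,0],
  [0,0.1,-0.35,0,0,0],
  [0,0.1,-0.12,0,0,0],
])

```text
time: 13.55
eef_pos: [474.6, 68.1, 84.4]
tcp_rot: [0.557, -0.436, 0.435, -0.557]
contact_force: [-0.6, -0.0, 0.7]
gripper_width: 55.0
```

>>> servo_tool([
  [0,0.1,0,0,0,0],
  [0,0,0,0,0,0],
  [0,0,0,0,0,0],
  [0,0,0,0,0,0],
])

```text
time: 13.95
eef_pos: [477.5, 68.8, 79.7]
tcp_rot: [-0.557, 0.435, -0.436, 0.557]
contact_force: [-0.8, -0.3, -1.1]
gripper_width: 54.9
```

```bash
python3 go.py 475.9 68.1 30
```

```text
t 14.15 pos [477.2  68.7  79.8] std [0.2 0.  0. ] w 54.9 F [ 0.1 -0.3 -1.1]
units [ 0.005  0.995 -0.029] rot units [-0.003  0.003  0.001]
```

>>> servo_tool([
  [0.005,0.2,-0.03,0,0,0],
  [0,0.3,0,0,0,0],
  [0,0.3,0,0,0,0],
  [0,0.15,0,0,0,0],
  [0,0.04,0,0,0,0],
  [0,0,0,0,0,0],
  [0,0,0,0,0,0],
])

```text
time: 14.85
eef_pos: [475.6, 68.0, 30.6]
tcp_rot: [-0.557, 0.435, -0.435, 0.557]
contact_force: [-0.5, 0.2, 0.3]
gripper_width: 54.9
```

```bash
python3 go.py 475.9 68.1 26
```

```text
t 15.05 pos [475.6  68.1  30.7] std [0. 0. 0.] w 54.7 F [-0.4  0.1 -0.4]
units [0.001 0.094 0.006] rot units [-0.007  0.003 -0.   ]
```

Well centred; lower to contact.

>>> servo_tool([
  [0,0.06,0,0,0,0],
  [0,0,0,0,0,0],
  [0,0,0,0,0,0],
])

```text
time: 15.35
eef_pos: [475.1, 68.0, 27.2]
tcp_rot: [0.557, -0.435, 0.435, -0.557]
contact_force: [0.2, -0.4, 0.3]
gripper_width: 54.7
```

>>> servo_tool([
  [0,0.02,0,0,0,0],
  [0,0,0,0,0,0],
  [0,0,0,0,0,0],
])

```text
time: 15.65
eef_pos: [475.2, 67.9, 26.2]
tcp_rot: [0.557, -0.435, 0.435, -0.557]
contact_force: [0.0, 0.2, -0.0]
gripper_width: 54.7
```

>>> servo_tool([
  [0,0.016,0,0,0,0],
  [0,0,0,0,0,0],
  [0,0,0,0,0,0],
])

```text
time: 15.95
eef_pos: [475.3, 68.0, 25.6]
tcp_rot: [-0.557, 0.435, -0.435, 0.557]
contact_force: [-0.3, -0.1, 4.3]
gripper_width: 54.8
```

Contact. Release, rise, and move toward yellow (667,-153).

>>> servo_tool([
  [0,0,0,0,0,0],
  [0,0,0,0,0,0],
  [0,0,0,0,0,0],
  [0,0,0,0,0,0],
  [0,0,0,0,0,0],
  [0,0,0,0,0,0],
], gripper=0)

```text
time: 16.55
eef_pos: [475.2, 68.0, 25.4]
tcp_rot: [-0.557, 0.435, -0.435, 0.557]
contact_force: [1.0, 0.4, -0.8]
gripper_width: 91.5
```

>>> servo_tool([
  [0,-0.2,0,0,0,0],
  [0,-0.4,0,0,0,0],
  [0,-0.5,0,0,0,0],
  [0,-0.5,0,0,0,0],
  [0.4,-0.3,0.3,0,0,0],
  [0.8,0,0.4,0,0,0],
  [0.9,0,0.4,0,0,0],
  [0.9,0,0.4,0,0,0],
])

```text
time: 17.35
eef_pos: [585.4, -60.5, 121.6]
tcp_rot: [-0.557, 0.435, -0.435, 0.558]
contact_force: [0.4, 0.4, 0.2]
gripper_width: 91.8
```

>>> servo_tool([
  [0.9,0,0.4,0,0,0],
  [0.4,0,0.2,0,0,0],
  [0,0,0,0,0,0],
  [0,0,0,0,0,0],
])

```text
time: 17.75
eef_pos: [628.7, -115.3, 120.6]
tcp_rot: [0.557, -0.436, 0.435, -0.557]
contact_force: [-0.4, 0.3, -0.7]
gripper_width: 91.8
```

```bash
python3 go.py 667.1 -153.4 11;python3 - <<'E'
from h import *
b=camera("scene");a=camera("top")
HSV["green"]=(60,90,80)
HSV["yellow"]=(22,35,110)
cutters({"scene":b,"top":a},{"green":(457,155),"orange":(476,68)},z=35,names=["green","orange"])
cutters({"scene":b,"top":a},{"yellow":(667,-153)},z=19,names=["yellow"])
cv2.imwrite("pics/o2.png",np.hstack([cv2.resize(a[140:290,180:360],(468,390),interpolation=2),cv2.resize(b[165:285,170:270],(325,390),interpolation=2)])[:,:,::-1])
E

```

```text
t 17.95 pos [ 628.6 -114.1  120.6] std [0.1 0.6 0.1] w 91.8 F [ 0.1  0.1 -0. ]
units [0.952 2.191 0.557] rot units [ 0.002  0.01  -0.006]
green scene [200.7 192.3 490. ] (188, 180, 25, 26) [457.5 154.6]
green top [218.2 245.2 519. ] (205, 233, 27, 26) [455.  153.5]
orange scene [215.5 214.8 955.5] (191, 196, 41, 44) [457.9  61.4]
orange top [254.4 235.  503.5] (241, 223, 30, 26) [480.1  61.6]
yellow scene [325.5 242.3 317. ] (317, 232, 19, 22) [ 666.2 -152.7]
yellow top none
```

View pics/o2.png

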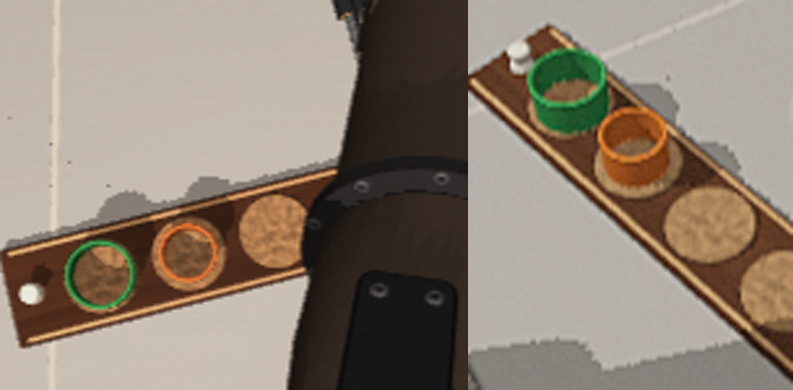

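```bash
python3 - <<'E'
from h import *
b=camera("scene");a=camera("top")
for s in(195,210):
    HSV["orange"]=(4,14,s)
    import h
    h.HSV["orange"]=(4,13,s)
    h.cutters({"scene":b,"top":a},{"orange":(476,68)},z=35,names=["orange"])
E

```

```text
orange scene [220.7 209.8 380. ] (211, 197, 21, 25) [477.5  69.7]
orange top [246.5 232.5  83.5] (242, 226, 13, 17) [486.7  81.7]
orange scene [221.  210.4 329. ] (211, 200, 21, 22) [477.2  67.5]
orange top none
```

>>> servo_tool([
  [0.3,0,0.2,0,0,0],
  [0.4,0.2,0.2,0,0,0],
  [0.25,0.4,0.15,0,0,0],
  [0,0.4,0,0,0,0],
  [0,0.2,0,0,0,0],
  [0,0,0,0,0,0],
  [0,0,0,0,0,0],
  [0,0,0,0,0,0],
])

```text
time: 18.95
eef_pos: [667.9, -154.5, 61.7]
tcp_rot: [-0.557, 0.435, -0.436, 0.558]
contact_force: [-0.1, -0.4, 0.1]
gripper_width: 91.9
```

```bash
python3 go.py 666.7 -153 10
```

```text
t 19.15 pos [ 667.8 -154.6   61.5] std [0.1 0.1 0.2] w 91.7 F [-0.3 -0.4  0.2]
units [-0.037  1.031 -0.016] rot units [-0.011  0.005  0.004]
```

>>> servo_tool([
  [-0.03,0.2,-0.02,0,0,0],
  [0,0.3,0,0,0,0],
  [0,0.3,0,0,0,0],
  [0,0.23,0,0,0,0],
  [0,0,0,0,0,0],
  [0,0,0,0,0,0],
])

```text
time: 19.75
eef_pos: [665.7, -153.6, 8.3]
tcp_rot: [0.557, -0.436, 0.435, -0.557]
contact_force: [0.0, -0.2, -0.5]
gripper_width: 91.6
```

```bash
python3 go.py 666.2 -153.2 10
```

```text
t 19.95 pos [ 666.2 -153.7    9.2] std [0.3 0.1 0.5] w 91.8 F [ 0.1 -0.2  0.1]
units [-0.009 -0.016  0.001] rot units [-0.003  0.002  0.002]
```

>>> servo_tool([
  [-0.01,-0.01,0,0,0,0],
  [0,0,0,0,0,0],
  [0,0,0,0,0,0],
  [0,0,0,0,0,0],
  [0,0,0,0,0,0],
  [0,0,0,0,0,0],
  [0,0,0,0,0,0],
  [0,0,0,0,0,0],
], gripper=1, force=20)

```text
time: 20.75
eef_pos: [665.8, -153.0, 9.4]
tcp_rot: [0.557, -0.435, 0.435, -0.557]
contact_force: [0.8, -0.6, 0.1]
gripper_width: 43.5
```

>>> servo_tool([
  [0,0,0,0,0,0],
  [0,-0.1,0,0,0,0],
  [0,-0.3,0,0,0,0],
  [0,-0.5,0,0,0,0],
  [0,-0.5,0,0,0,0],
  [0,-0.3,0,0,0,0],
  [0,0,0,0,0,0],
  [0,0,0,0,0,0],
])

```text
time: 21.55
eef_pos: [665.7, -152.8, 94.4]
tcp_rot: [-0.557, 0.435, -0.435, 0.557]
contact_force: [0.0, -0.1, -0.7]
gripper_width: 43.7
```

```bash
python3 go.py 498.2 -18.4 82; python3 - <<'E'
from h import *
b=camera("scene")
cv2.imwrite("pics/y1.png",cv2.resize(b[145:295,240:390],(450,450),interpolation=2)[:,:,::-1])
E
```

```text
t 21.75 pos [ 665.2 -152.7   93.5] std [0.3 0.1 0.5] w 44.1 F [ 0.2 -0.  -0.5]
units [-3.415  0.235 -2.59 ] rot units [ 0.009  0.004 -0.005]
```

View pics/y1.png

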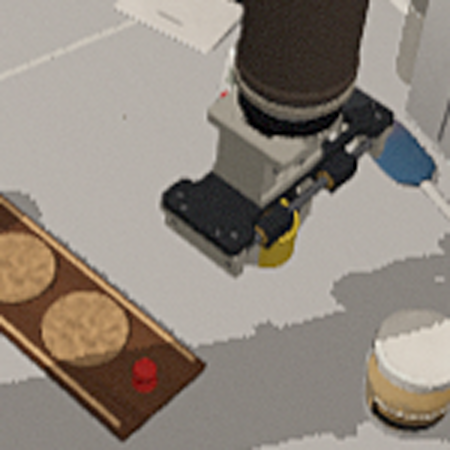

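>>> servo_tool([
  [-0.3,0,-0.2,0,0,0],
  [-0.5,0,-0.35,0,0,0],
  [-0.6,0,-0.45,0,0,0],
  [-0.6,0,-0.45,0,0,0],
  [-0.6,0,-0.45,0,0,0],
  [-0.4,0,-0.35,0,0,0],
  [-0.3,0.1,-0.25,0,0,0],
  [-0.1,0.1,-0.09,0,0,0],
])

```text
time: 22.6
eef_pos: [497.3, -18.0, 84.0]
tcp_rot: [0.558, -0.435, 0.434, -0.557]
contact_force: [0.4, -0.0, -0.7]
gripper_width: 43.8
```

>>> servo_tool([
  [0,0.1,0,0,0,0],
  [0,0,0,0,0,0],
  [0,0,0,0,0,0],
  [0,0,0,0,0,0],
])

```text
time: 23.0
eef_pos: [499.9, -20.1, 79.4]
tcp_rot: [-0.557, 0.435, -0.436, 0.557]
contact_force: [-0.1, 0.1, -0.8]
gripper_width: 44.1
```

```bash
python3 go.py 498.2 -18.8 30
```

```text
t 23.2 pos [499.6 -19.8  79.5] std [0.2 0.2 0. ] w 43.6 F [ 0.2  0.1 -0.2]
units [-0.027  0.99  -0.022] rot units [-0.003 -0.002  0.002]
```

>>> servo_tool([
  [-0.025,0.2,-0.02,0,0,0],
  [0,0.3,0,0,0,0],
  [0,0.3,0,0,0,0],
  [0,0.15,0,0,0,0],
  [0,0.06,0,0,0,0],
  [0,0.02,0,0,0,0],
  [0,0,0,0,0,0],
  [0,0,0,0,0,0],
])

```text
time: 24.0
eef_pos: [498.2, -18.4, 28.4]
tcp_rot: [-0.557, 0.435, -0.436, 0.557]
contact_force: [-0.4, -0.0, 0.2]
gripper_width: 44.1
```

```bash
python3 go.py 498.2 -18.8 25.5
```

```text
t 24.2 pos [498.1 -18.4  28.3] std [0.1 0.  0.1] w 43.9 F [ 0.1 -0.  -0.6]
units [ 0.009  0.057 -0.   ] rot units [-0.006  0.003  0.   ]
```

>>> servo_tool([
  [0.008,0.04,0,0,0,0],
  [0,0,0,0,0,0],
  [0,0,0,0,0,0],
])

```text
time: 24.5
eef_pos: [497.8, -18.7, 25.9]
tcp_rot: [0.557, -0.435, 0.435, -0.557]
contact_force: [-0.4, 0.1, 0.2]
gripper_width: 43.8
```

>>> servo_tool([
  [0,0.016,0,0,0,0],
  [0,0,0,0,0,0],
  [0,0,0,0,0,0],
])

```text
time: 24.8
eef_pos: [497.9, -18.8, 25.3]
tcp_rot: [-0.557, 0.435, -0.435, 0.557]
contact_force: [-1.8, -0.2, 4.1]
gripper_width: 43.6
```

Contact. Release, rise, go toward blue (528,-353). Red knob is passed high.

>>> servo_tool([
  [0,0,0,0,0,0],
  [0,0,0,0,0,0],
  [0,0,0,0,0,0],
  [0,0,0,0,0,0],
  [0,0,0,0,0,0],
  [0,0,0,0,0,0],
  [0,0,0,0,0,0],
], gripper=0)

```text
time: 25.5
eef_pos: [497.9, -18.8, 25.1]
tcp_rot: [-0.557, 0.435, -0.435, 0.557]
contact_force: [-0.1, -0.4, 0.1]
gripper_width: 91.1
```

>>> servo_tool([
  [0,-0.2,0,0,0,0],
  [0,-0.4,0,0,0,0],
  [0,-0.5,0,0,0,0],
  [0,-0.5,0,0,0,0],
  [0.4,-0.3,0,0,0,0],
  [0.8,0,0,0,0,0],
  [0.9,0,0,0,0,0],
  [0.9,0,0,0,0,0],
])

```text
time: 26.3
eef_pos: [534.6, -165.5, 121.3]
tcp_rot: [-0.557, 0.435, -0.435, 0.558]
contact_force: [0.2, 0.4, 0.2]
gripper_width: 92.0
```

>>> servo_tool([
  [0.9,0,-0.1,0,0,0],
  [0.9,0,-0.2,0,0,0],
  [0.9,0,-0.3,0,0,0],
  [0.5,0,-0.2,0,0,0],
  [0,0,0,0,0,0],
  [0,0,0,0,0,0],
  [0,0,0,0,0,0],
])

```text
time: 27.0
eef_pos: [534.5, -327.6, 120.3]
tcp_rot: [-0.557, 0.435, -0.435, 0.558]
contact_force: [-0.6, 0.3, -0.1]
gripper_width: 92.0
```

```bash
python3 go.py 528 -352.8 9.5;python3 - <<'E'
from h import *
b=camera("scene");a=camera("top")
HSV["green"]=(60,90,80)
HSV["yellow"]=(22,35,160);HSV["orange"]=(4,13,190);
ims={"scene":b,"top":a}
cutters(ims,{"green":(457,155),"orange":(476,68),"yellow":(499,-18)},z=35,names=["green","orange","yellow"])
cutters(ims,{"blue":(528,-353)},z=19,names=["blue"])
hsv=cv2.cvtColor(a,cv2.COLOR_RGB2HSV);p=(320,220)
k=np.zeros(hsv.shape[:2],np.uint8);cv2.circle(k,p,18,255,-1)
m=cv2.morphologyEx(cv2.inRange(hsv,(5,40,50),(25,255,255))&k,cv2.MORPH_OPEN,np.ones((5,5)));u=hullc(m)
print(u,ray("top",u[:2],16))
cv2.imwrite("pics/y2.png",np.hstack([cv2.resize(a[140:290,180:360],(468,390),interpolation=2),cv2.resize(b[165:285,170:270],(325,390),interpolation=2)])[:,:,::-1])
E

```

```text
t 27.2 pos [ 534.6 -327.6  120.3] std [0.1 0.2 0. ] w 91.8 F [ 0.2 -0.1 -0.3]
units [ 0.458  2.215 -0.251] rot units [-0.003  0.018 -0.005]
green scene [200.7 192.2 487.5] (188, 180, 25, 26) [457.6 154.8]
green top [218.2 245.2 519. ] (205, 233, 27, 26) [455.  153.5]
orange scene [220.7 209.9 374. ] (211, 198, 21, 24) [477.1  69.4]
orange top [252.  236.7 352. ] (242, 226, 21, 22) [475.9  67.6]
yellow scene [243.3 228.4 319. ] (234, 218, 19, 22) [500.3 -16.5]
yellow top [286.4 227.5 245.5] (278, 219, 18, 18) [498.7 -20.4]
blue scene [326.  330.7 243. ] (319, 321, 16, 21) [ 529.4 -351.2]
blue top [412.1 216.5 141.5] (405, 209, 15, 15) [ 526.1 -351.7]
(320.0, 220.0, 970.0, (303, 203, 35, 35)) [ 519.04204705 -109.43023727]
```

View pics/y2.png

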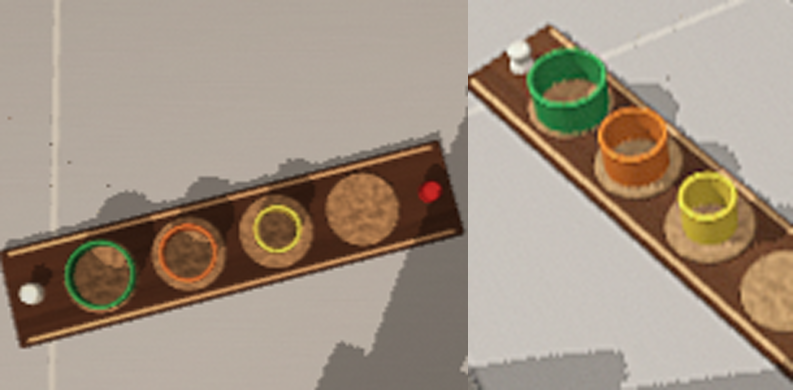

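```bash
python3 - <<'E'
from h import *
ims={n:camera(n) for n in("top","scene")}
for n,p in(("top",(319,220)),("scene",(268,255))):
    hsv=cv2.cvtColor(ims[n],cv2.COLOR_RGB2HSV)
    k=np.zeros(hsv.shape[:2],np.uint8);cv2.circle(k,p,19,255,-1)
    m=cv2.morphologyEx(cv2.inRange(hsv,(5,40,95),(25,255,255))&k,cv2.MORPH_OPEN,np.ones((5,5)));u=hullc(m)
    print(n,np.round(u[:3],1),u[3],ray(n,u[:2],16).round(1))
E
```

```text
top [318.8 220.1 591.5] (305, 207, 28, 27) [ 518.9 -106.2]
scene [267.1 255.2 896. ] (250, 238, 33, 36) [ 517.8 -108.8]
```

>>> servo_tool([
  [0.15,0,-0.05,0,0,0],
  [0.2,0.1,-0.1,0,0,0],
  [0.1,0.3,-0.1,0,0,0],
  [0,0.4,0,0,0,0],
  [0,0.3,0,0,0,0],
  [0,0.1,0,0,0,0],
  [0,0,0,0,0,0],
  [0,0,0,0,0,0],
])

```text
time: 28.2
eef_pos: [527.6, -354.3, 60.4]
tcp_rot: [-0.557, 0.435, -0.435, 0.557]
contact_force: [0.5, -0.0, -0.2]
gripper_width: 92.0
```

```bash
python3 go.py 528 -352.6 9.5
```

```text
t 28.4 pos [ 527.8 -354.3   60.8] std [0.1 0.  0.2] w 91.7 F [-0.2  0.2  0.1]
units [-0.034  1.026  0.011] rot units [-0.006  0.004  0.005]
```

>>> servo_tool([
  [-0.03,0.2,0.01,0,0,0],
  [0,0.3,0,0,0,0],
  [0,0.3,0,0,0,0],
  [0,0.22,0,0,0,0],
  [0,0,0,0,0,0],
  [0,0,0,0,0,0],
])

```text
time: 29.0
eef_pos: [527.2, -352.6, 8.6]
tcp_rot: [0.557, -0.436, 0.435, -0.557]
contact_force: [0.7, 0.5, -0.3]
gripper_width: 91.7
```

```bash
python3 go.py 528 -352.6 9.5
```

```text
t 29.2 pos [ 527.6 -352.8    9.3] std [0.3 0.1 0.4] w 91.6 F [0.1 0.1 0.2]
units [-0.002 -0.003  0.008] rot units [-0.002  0.002  0.003]
```

>>> servo_tool([
  [0,0,0,0,0,0],
  [0,0,0,0,0,0],
  [0,0,0,0,0,0],
  [0,0,0,0,0,0],
  [0,0,0,0,0,0],
  [0,0,0,0,0,0],
  [0,0,0,0,0,0],
  [0,0,0,0,0,0],
], gripper=1, force=20)

```text
time: 30.0
eef_pos: [527.4, -352.5, 9.1]
tcp_rot: [-0.557, 0.435, -0.435, 0.557]
contact_force: [-0.4, -0.6, 0.4]
gripper_width: 35.8
```

>>> servo_tool([
  [0,0,0,0,0,0],
  [0,-0.1,0,0,0,0],
  [0,-0.3,0,0,0,0],
  [0,-0.5,0,0,0,0],
  [0,-0.5,0,0,0,0],
  [0,-0.3,0,0,0,0],
  [0,0,0,0,0,0],
  [0,0,0,0,0,0],
])

```text
time: 30.8
eef_pos: [527.5, -352.3, 94.2]
tcp_rot: [-0.557, 0.435, -0.435, 0.557]
contact_force: [-0.3, 0.2, -0.2]
gripper_width: 35.7
```

```bash
python3 go.py 519.2 -106.4 82; python3 - <<'E'
from h import *
b=camera("scene")
cv2.imwrite("pics/b1.png",cv2.resize(b[225:375,240:390],(450,450),interpolation=2)[:,:,::-1])
E
```

```text
t 31.0 pos [ 527.  -352.1   93.3] std [0.2 0.1 0.5] w 35.8 F [ 0.1  0.1 -0.5]
units [-4.805  0.231  1.037] rot units [ 0.006  0.004 -0.007]
```

View pics/b1.png

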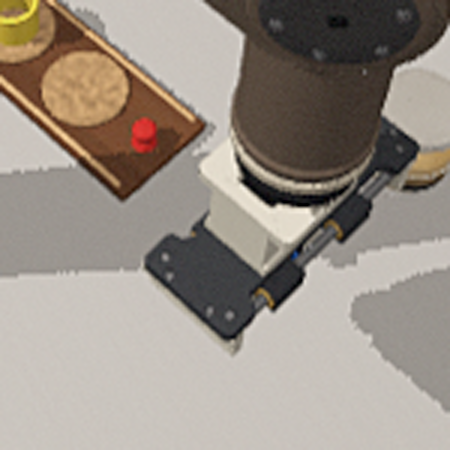

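>>> servo_tool([
  [-0.3,0,0.05,0,0,0],
  [-0.6,0,0.15,0,0,0],
  [-0.8,0,0.18,0,0,0],
  [-0.8,0,0.18,0,0,0],
  [-0.8,0,0.18,0,0,0],
  [-0.8,0,0.15,0,0,0],
  [-0.5,0.1,0.1,0,0,0],
  [-0.2,0.1,0.05,0,0,0],
])

```text
time: 31.85
eef_pos: [519.3, -102.7, 83.8]
tcp_rot: [-0.558, 0.435, -0.433, 0.559]
contact_force: [0.5, -0.0, -0.9]
gripper_width: 35.4
```

>>> servo_tool([
  [0,0.1,0,0,0,0],
  [0,0,0,0,0,0],
  [0,0,0,0,0,0],
  [0,0,0,0,0,0],
])

```text
time: 32.25
eef_pos: [519.9, -108.7, 79.2]
tcp_rot: [0.557, -0.436, 0.436, -0.557]
contact_force: [0.5, -0.0, -0.8]
gripper_width: 35.5
```

```bash
python3 go.py 519.2 -106.4 28
```

```text
t 32.45 pos [ 519.9 -108.2   79.3] std [0.  0.4 0. ] w 35.5 F [ 0.2  0.2 -0.2]
units [-0.039  1.025 -0.006] rot units [-0.002 -0.009  0.003]
```

>>> servo_tool([
  [-0.035,0.2,-0.006,0,0,0],
  [0,0.3,0,0,0,0],
  [0,0.3,0,0,0,0],
  [0,0.15,0,0,0,0],
  [0,0.06,0,0,0,0],
  [0,0.02,0,0,0,0],
  [0,0,0,0,0,0],
  [0,0,0,0,0,0],
])

```text
time: 33.25
eef_pos: [519.5, -105.5, 28.1]
tcp_rot: [-0.557, 0.435, -0.436, 0.557]
contact_force: [-0.4, 0.4, -0.1]
gripper_width: 35.5
```

```bash
python3 go.py 519.2 -106.4 25.5
```

```text
t 33.45 pos [ 519.5 -105.5   28. ] std [0.1 0.  0.1] w 35.7 F [ 0.2 -0.1 -0.7]
units [ 0.017  0.051 -0.01 ] rot units [-0.006  0.003  0.001]
```

>>> servo_tool([
  [0.015,0.04,0,0,0,0],
  [0,0,0,0,0,0],
  [0,0,0,0,0,0],
])

```text
time: 33.75
eef_pos: [519.3, -106.2, 25.5]
tcp_rot: [0.557, -0.435, 0.435, -0.557]
contact_force: [-0.1, 0.2, -0.7]
gripper_width: 35.1
```

>>> servo_tool([
  [0,0.014,0,0,0,0],
  [0,0,0,0,0,0],
  [0,0,0,0,0,0],
])

```text
time: 34.05
eef_pos: [519.4, -106.2, 25.0]
tcp_rot: [-0.557, 0.435, -0.435, 0.557]
contact_force: [-0.8, 0.6, 2.0]
gripper_width: 35.9
```

Contact. Release and clear away.

>>> servo_tool([
  [0,0,0,0,0,0],
  [0,0,0,0,0,0],
  [0,0,0,0,0,0],
  [0,0,0,0,0,0],
  [0,0,0,0,0,0],
  [0,0,0,0,0,0],
  [0,0,0,0,0,0],
  [0,0,0,0,0,0],
], gripper=0)

```text
time: 34.85
eef_pos: [519.4, -106.2, 24.9]
tcp_rot: [-0.557, 0.435, -0.435, 0.557]
contact_force: [-0.5, -0.4, -0.6]
gripper_width: 90.9
```

>>> servo_tool([
  [0,-0.2,0,0,0,0],
  [0,-0.4,0,0,0,0],
  [0,-0.5,0,0,0,0],
  [0,-0.5,0,0,0,0],
  [0.4,-0.3,0,0,0,0],
  [0.8,0,0,0,0,0],
  [0.9,0,0,0,0,0],
  [0.9,0,0,0,0,0],
])

```text
time: 35.65
eef_pos: [556.2, -253.0, 121.2]
tcp_rot: [-0.557, 0.435, -0.435, 0.558]
contact_force: [0.4, 0.2, -0.2]
gripper_width: 91.7
```

>>> servo_tool([
  [0.9,0,0,0,0,0],
  [0.6,0,0,0,0,0],
  [0.3,0,0,0,0,0],
  [0,0,0,0,0,0],
  [0,0,0,0,0,0],
])

```text
time: 36.15
eef_pos: [577.4, -337.5, 119.9]
tcp_rot: [-0.557, 0.436, -0.435, 0.558]
contact_force: [-0.1, 0.6, -0.4]
gripper_width: 91.8
```

```bash
python3 - <<'E'
from h import *
b=camera("scene");a=camera("top")
HSV["green"]=(60,90,80)
HSV["yellow"]=(22,35,160);HSV["orange"]=(4,13,190);HSV["blue"]=(100,125,110)
cutters({"scene":b,"top":a},{"green":(457,155),"orange":(476,68),"yellow":(499,-18),"blue":(519,-106)},z=35)
cv2.imwrite("pics/end.png",np.hstack([cv2.resize(a[140:290,180:360],(468,390),interpolation=2),cv2.resize(b[165:285,180:280],(325,390),interpolation=2)])[:,:,::-1])
print(read_state()["time"],read_state()["eef_pos"])
E

```

```text
blue scene [267.6 248.9 213. ] (261, 240, 14, 19) [ 522.2 -104. ]
blue top [320. 219. 150.] (313, 212, 15, 15) [ 519.9 -107.3]
yellow scene [243.4 228.4 319.5] (234, 218, 19, 22) [500.3 -16.5]
yellow top [286.2 227.5 248.5] (277, 219, 19, 18) [498.7 -20. ]
orange scene [220.6 209.8 378.5] (211, 197, 21, 25) [477.3  69.8]
orange top [251.9 236.7 349.5] (242, 226, 21, 22) [475.8  67.8]
green scene [200.7 192.2 487.5] (188, 180, 25, 26) [457.6 154.8]
green top [218.2 245.2 519. ] (205, 233, 27, 26) [455.  153.5]
36.25 [ 577.66354511 -336.64762753  119.99267643]
```

View pics/end.png

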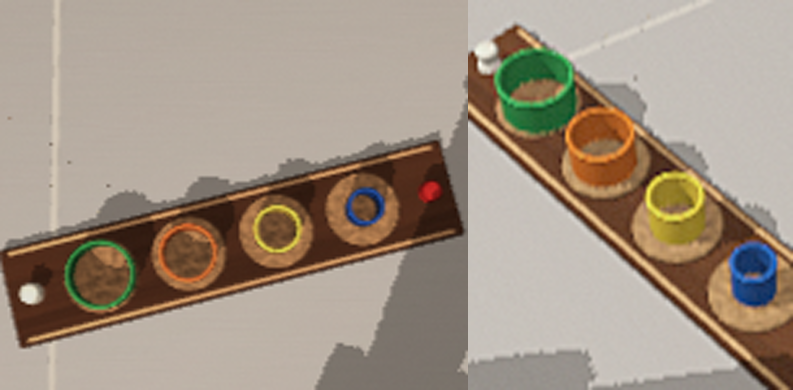

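The picture shows blue, yellow, orange and green running from the red knob to the white knob, all flat. Averaged over both views, each is within about 2 mm of its pad centre. Handing in.

```bash
python3 -c "
from rig import *
print(close_job())"
```

```text
the job is handed in; nothing more can be done
None
```

All four cutters are on the board, standing flat with their openings up and released. From the red knob to the white knob the order is blue, yellow, orange, green. The job was handed in at about 36 s, with the gripper open and clear of the board.

| Cutter | Offset from pad centre (both views averaged) |
|---|---|
| Blue | about 1 mm |
| Yellow | about 1 mm |
| Orange | under 0.5 mm |
| Green | about 2 mm, and it fits within its pad |

- **Camera disagreement:** the two cameras differed from each other by up to about 4 mm on a single cutter, so the averages are good to roughly 2 mm. The pad colour mask failed in some views, in shadow and at the loose setting; I left those readings out. Pad 4 therefore rests on one good reading from each camera.
- **Grip on green:** the gripper opening read about 63 mm on the 66 mm green cutter. I did not find the cause, but the cutter lifted level and was set down flat.
- **Forces:** the highest contact force I read was about 14 N, when setting down green. The other set-downs read about 4 N or less.

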